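Put the check weights back in their block in order of size

ROBOT

A 6-joint arm with a two-finger parallel gripper is mounted at the origin on the work surface; the furniture and walls round the work are solid. World frame = base frame: x ahead of the robot, y to its left, z up, the work surface at z = 0. Lengths are in m, angles in degrees, forces in N, time in s.
With the tool pointing down it reaches from about 0.25 to 0.725 m from the base axis. Payload 9.7 kg.
Tool frame: the origin (TCP) lies midway between the tips of the shut fingers; the grasp point (between the pads) lies bot.grasp_offset behind it (bot.grasp_offset is the distance from the TCP to the grasp point, in m); x points along the fingers, y is the direction in which the jaws open and shut, and the axes are right-handed (so a half turn about x gives the same grasp; the last joint's range is limited). The gripper opens to 85 mm and grips with 20 to 120 N. Pads are 22 mm wide; open, the fingers measure 114 mm over their backs; the gripper's body (76 mm by 85 mm) begins 54 mm behind the grasp point. The pads swing forward as they close: fully open they stand 13 mm farther back than shut.
Start: joints at [66.177, 4.979, 10.078, 95.1, 0, 90], TCP at [0.222, 0.503, 0.199] pointing down, gripper open.
Joint ranges: [-179.16, 179.16], [-48.56, 103.87], [-65.8, 70.77], [-126.05, 130.52], [-82.76, 87.17], [-180, 180]. Speed limits (degrees/s): [127.2, 127.2, 147.25, 180, 180, 180].

INTERFACE

Orientations are given as [roll, pitch, yaw] about the fixed x, y, z axes, in that order (R = Rz(yaw) Ry(pitch) Rx(roll)).
In Python, from workcell import status, camera, bot gives the robot as it stands.
- The arm moves only by the shell command python3 -m jog 'ROWS' [OPENING] [FORCE]. ROWS is text: rows parted by semicolons, each of 4 numbers parted by spaces: the shift along the tool's x, y, z in mm, then the turn about the tool's x in degrees. A call has exactly 8 rows; each row is the pose to reach, as a shift and turn from the pose commanded when the call began, along the tool's axes at that moment; what a row does not reach only later rows make up. A row lasts 1/8 s, in which the tool goes at most 62.5 mm and 10.7 degrees, less where a joint would pass 70% of its speed; a pose out of reach is approached as far as the arm can. A call with a gripper value outside its range is refused whole. OPENING is the opening, from 0 (shut) to 1 (fully open), set as the call begins (- or left out, the last holds). The fingers move at their own pace and stop on an object; FORCE is the grip in N (left out, the last holds). Time passes only in rows, so rows that repeat a pose let the fingers close, or fill a call up. It gives the time, the measured TCP pose, the force and the opening at its end, in the units of the state.
- status.get_obs(): the state, without advancing time (a new reading comes with each control period).
- camera(name): name is "scene" or "top" or "wrist"; returns a dict with "color" (420x560x3 uint8, red, green, blue), "vfov" (degrees; the focal length in pixels is half the picture's height over the tangent of half this angle, whatever the lens; pixels are square), "cx", "cy" (the principal point, pixels), "rvec" (rotation vector, rad) and "tvec" (3), from world to camera coordinates, as OpenCV has them. Camera axes: x right, y down, z forward; pixel columns grow to the right and rows downward; lengths in m; the calibration is good to about 2 mm. A picture is of the moment at which its call begins. There is no depth.
- bot.job_done(): hands the job in, once; it reports no verdict.
The state is a dict: "time": time; "q": joint angles; "qd": joint speeds; "joint_efforts": joint torques, N m; "ee_pos": TCP position; "tcp_rot": TCP orientation; "wrist_force": force on the tool from outside, world axes, zero at the start; "torque": the same for the moment, N m; "opening": finger opening in m.
Only numpy, scipy, OpenCV 4.12 (cv2) and the standard library are available. Lean on these libraries where they do the work, as an engineer would, in place of code of your own. Each camera call takes 0.05 s, during which the arm holds its last target. There are 200 camera calls.

TASK

The balance has been checked: put the four steel check weights back into the wooden weight block, in order of size along the row, each one upright and fully down in the well made for it. Do not knock a weight over, and leave the tweezers and the gem jar where they are.

Things in the scene. Friction and masses are not known exactly. Their poses are not given: they have to be found in the camera images.
- weight_500: The largest of four loose check weights, 500 g: upright steel cylinder, 38 mm diameter, 46 mm high, with a neck and a round knob (25 mm diameter) on top, 66 mm high in all. Origin: centre of its flat foot, z up its axis. Stands at the start on a fixed black rubber pad 130 x 170 mm, 4 mm thick. Grip it round the cylinder or by the knob.
- weight_200: The second largest of four loose check weights, 200 g: upright steel cylinder, 28 mm diameter, 34 mm high, with a neck and a round knob (19 mm diameter) on top, 49 mm high in all. Origin: centre of its flat foot, z up its axis. Stands at the start on a fixed black rubber pad 130 x 170 mm, 4 mm thick. Grip it round the cylinder or by the knob.
- weight_100: The second smallest of four loose check weights, 100 g: upright steel cylinder, 22 mm diameter, 28 mm high, with a neck and a round knob (15 mm diameter) on top, 40 mm high in all. Origin: centre of its flat foot, z up its axis. Stands at the start on a fixed black rubber pad 130 x 170 mm, 4 mm thick. Grip it round the cylinder or by the knob.
- weight_50: The smallest of four loose check weights, 50 g: upright steel cylinder, 18 mm diameter, 22 mm high, with a neck and a round knob (12 mm diameter) on top, 32 mm high in all. Origin: centre of its flat foot, z up its axis. Stands at the start on a fixed black rubber pad 130 x 170 mm, 4 mm thick. Grip it round the cylinder or by the knob.
- well_500: The largest of four round wells in a row in the fixed wooden block (186 x 68 mm, top face 28 mm above the table), made for the 500 g weight: 47 mm diameter, 18 mm deep, mouth chamfered 2.5 mm. Origin: centre of the felt pad at its bottom, where the weight's foot rests; z up, y along the row towards the largest well, x across the row.
- well_200: The second largest of four round wells in a row in the fixed wooden block (186 x 68 mm, top face 28 mm above the table), made for the 200 g weight: 37 mm diameter, 14 mm deep, mouth chamfered 2.5 mm. Origin: centre of the felt pad at its bottom, where the weight's foot rests; z up, y along the row towards the largest well, x across the row.
- well_100: The second smallest of four round wells in a row in the fixed wooden block (186 x 68 mm, top face 28 mm above the table), made for the 100 g weight: 31 mm diameter, 11 mm deep, mouth chamfered 2.5 mm. Origin: centre of the felt pad at its bottom, where the weight's foot rests; z up, y along the row towards the largest well, x across the row.
- well_50: The smallest of four round wells in a row in the fixed wooden block (186 x 68 mm, top face 28 mm above the table), made for the 50 g weight: 27 mm diameter, 8 mm deep, mouth chamfered 2.5 mm. Origin: centre of the felt pad at its bottom, where the weight's foot rests; z up, y along the row towards the largest well, x across the row.
- tweezers_a: Bystander: loose steel gem tweezers lying on the table, 150 mm long along their y, 13 mm wide, 10 mm high. Origin: centre of the underside. To be left where they lie. (Fixed furniture close by: an arm lamp, base 130 x 150 mm centred at x 0.64, y -0.235, its post rising from there; swing in to the robot side of it.)
- gem_jar: Bystander: small loose round gem jar with a clear lid, 37 mm in diameter, 23 mm high. Origin: centre of the underside. To be left where it stands.
Things that resemble listed ones, but are neither listed nor needed, are in the scene too. Leave any blue look-alike of the weight_50 alone.

How it is judged (in metres and radians):
At the end, for the whole second after the job is handed in: Each of the four weights stands upright (within 0.08 rad) in its own well, the 500 g in the largest down to the 50 g in the smallest: its foot within 8 mm of the well's axis and no more than 3 mm above the felt pad, at rest and released (horizontal distance between weight_500 and well_500 below 0.008 m and z of weight_500 in the frame of well_500 below 0.003 m and angle between each of weight_500, weight_200, weight_100, weight_50's own z axis and vertical below 0.08 rad and linear speed of each of weight_500, weight_200, weight_100, weight_50 below 0.02 m/s and contact force between each of weight_500, weight_200, weight_100, weight_50 and the fingers below 0.05 N and horizontal distance between weight_200 and well_200 below 0.008 m and z of weight_200 in the frame of well_200 below 0.003 m and horizontal distance between weight_100 and well_100 below 0.008 m and z of weight_100 in the frame of well_100 below 0.003 m and horizontal distance between weight_50 and well_50 below 0.008 m and z of weight_50 in the frame of well_50 below 0.003 m); the robot touches nothing.
It fails at once if a weight is knocked over (angle between any of weight_500, weight_200, weight_100, weight_50's own z axis and vertical above 0.7 rad).
It fails at once if the tweezers are moved (distance of tweezers_a from where it was at the start of the episode above 0.015 m).
It fails at once if the gem jar is moved (distance of gem_jar from where it was at the start of the episode above 0.015 m).
It also fails if it takes over 96 s, if anything falls off the work surface, if the arm or the gripper's body presses on something with over 40 N, if the wrist force passes 120 N, or if a joint passes its speed limit or range.

## Working session

There is one attempt and no reset: what is moved stays moved. The work goes in short steps, Python scripts to look and compute and a shell command to move; the robot and the scene stay as the last step left them, time stands still between calls to the robot, and variables do not carry over. Pictures are saved under pics/ and viewed, about 12 in all and at most 16, crops included, and the job is handed in when it is done.

```bash
ls; mkdir -p pics; python3 - <<'E'
from workcell import status,camera,bot
import cv2
o=status.get_obs();print(o,bot.grasp_offset)
for n in("scene","top"):
    c=camera(n);print(n,c["vfov"],c["cx"],c["cy"],c["rvec"],c["tvec"],[k for k in c])
    cv2.imwrite(f"pics/{n}0.png",cv2.resize(c["color"][:,:,::-1],(784,588),interpolation=cv2.INTER_CUBIC))
    import pickle;pickle.dump(c,open(f"{n}0.pkl","wb"))
E
```

```text
pics
{'time': 0.0, 'q': array([ 6.61737014e+01,  5.00935460e+00,  1.00330161e+01,  9.50999484e+01,
       -5.34141921e-04,  9.00004313e+01]), 'qd': array([-0.06220159, -0.06999776, -0.04177763, -0.04639933, -0.00272177,
        0.10060375]), 'joint_efforts': array([-2.00036018e-03, -5.20387530e+01,  4.64803183e+01,  1.61991088e-02,
        1.48387363e-05,  1.43624845e-05]), 'ee_pos': array([0.22206806, 0.50286311, 0.19848697]), 'tcp_rot': array([ -89.59840513,   89.92371114, -113.42513467]), 'wrist_force': array([-0.61894569, -0.83343704,  0.27564217]), 'torque': array([ 0.03868418, -0.01735507, -0.05561279]), 'opening': 0.0854545960222774} 0.0187
scene 48.0047053648582 282.98026001508106 212.92168265213064 [ 1.90492623 -0.72427065  0.48220369] [-0.38510536  0.24751007  0.45919282] ['color', 'vfov', 'cx', 'cy', 'rvec', 'tvec']
top 51.7666808237589 283.83244158251733 212.2371916338049 [ 2.1671164  -2.22629721  0.07090892] [0.09772228 0.59258593 0.84704247] ['color', 'vfov', 'cx', 'cy', 'rvec', 'tvec']
```

View pics/scene0.png

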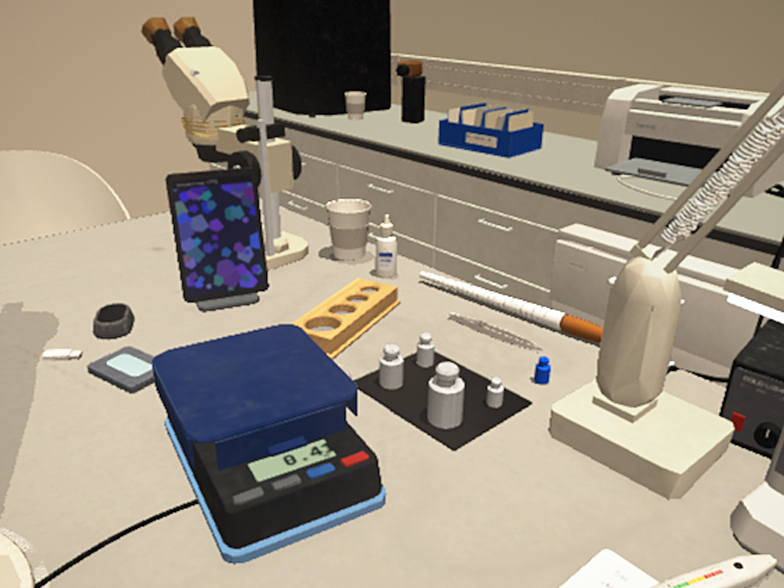

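View pics/top0.png

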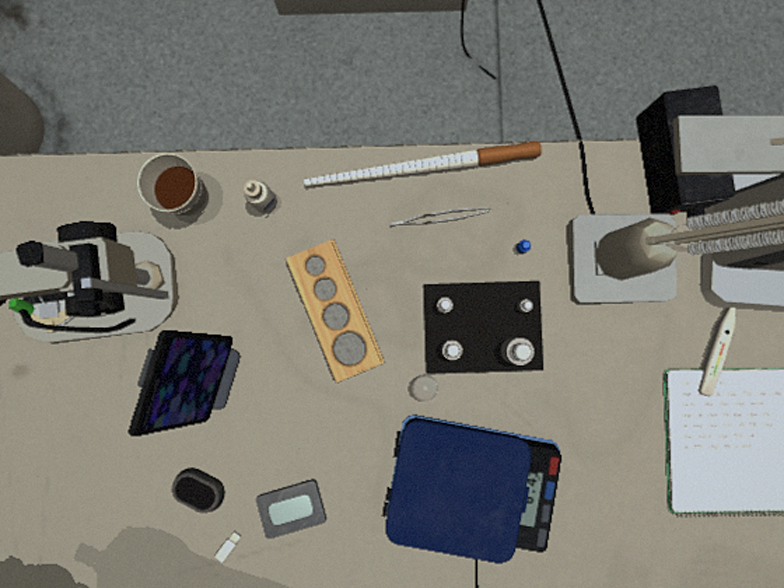

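The scene view shows the four weights on the black pad, with the block on the left behind the balance. In the top view (784 px scale):
- **Wells**: about (349,349), (336,316), (325,289) and (316,265), largest to smallest.
- **Weights**: 500 at (520,350), 200 at (452,350), 100 at (445,304), 50 at (526,305).
- **Leave alone**: blue look-alike (524,246), jar (424,387), tweezers (440,216).

Next I'll measure.

```bash
cat > h.py <<'E'
import numpy as np,cv2,pickle
from scipy.spatial.transform import Rotation as Rn
def K(c):
    f=c["color"].shape[0]/2/np.tan(np.radians(c["vfov"]/2));return np.array([[f,0,c["cx"]],[0,f,c["cy"]],[0,0,1]])
def ray(c,uv,z):
    R=cv2.Rodrigues(np.array(c["rvec"],float))[0];t=np.array(c["tvec"],float)
    o=-R.T@t;d=R.T@np.linalg.inv(K(c))@[uv[0],uv[1],1];return o+d*(z-o[2])/d[2]
def proj(c,p):return cv2.projectPoints(np.array(p,float).reshape(-1,1,3),np.array(c["rvec"],float),np.array(c["tvec"],float),K(c),None)[0][:,0]
def tool(o):return Rn.from_euler("xyz",o["tcp_rot"],degrees=True).as_matrix()
def blobs(m,amin=20):
    n,l,s,ce=cv2.connectedComponentsWithStats(m.astype(np.uint8));return [(s[i],ce[i],l==i) for i in range(1,n) if s[i,4]>=amin]
E
python3 - <<'E'
from h import *
c=pickle.load(open("top0.pkl","rb"));im=c["color"];hsv=cv2.cvtColor(im,cv2.COLOR_RGB2HSV)
R=cv2.Rodrigues(np.array(c["rvec"],float))[0];print("cam",-R.T@c["tvec"])
# block
w=((hsv[...,1]>100)&(hsv[...,0]>10)&(hsv[...,0]<28)&(hsv[...,2]>100))
b=[x for x in blobs(w,1500)]
for s,ce,l in b:
    print("wood",s)
    ct=max(cv2.findContours(l.astype(np.uint8),cv2.RETR_CCOMP,cv2.CHAIN_APPROX_NONE)[0],key=len)
    r=cv2.minAreaRect(ct);P=np.array([ray(c,p,.028) for p in cv2.boxPoints(r)]);print(P.round(4),P.mean(0).round(4),np.linalg.norm(np.diff(P,axis=0),axis=1).round(4))
    cs,h=cv2.findContours(l.astype(np.uint8),cv2.RETR_CCOMP,cv2.CHAIN_APPROX_NONE)
    for k,hh in zip(cs,h[0]):
        if hh[3]>=0 and len(k)>15:
            e=cv2.fitEllipse(k);print("well",np.round(e[0],1),ray(c,e[0],.028).round(4),np.round(np.array(e[1])*np.linalg.norm(ray(c,e[0],.028)-ray(c,np.add(e[0],[1,0]),.028))*1000,1))
# weights: bright on pad
x0,y0,x1,y1=[int(v*5/7) for v in(420,278,548,376)]
g=np.zeros(im.shape[:2],bool);g[y0:y1,x0:x1]=im[y0:y1,x0:x1].max(2)>85
for s,ce,l in blobs(g): print("wt",s,ce.round(1))
for n,p in dict(start=[.222,.503,0],blk=[.5,.1,.0]).items():print(n,proj(c,p))
for n,uv in dict(jar=(424,387),tw1=(390,224),tw2=(492,211),blue=(524,247),balTL=(400,420),balTR=(560,440),lamp=(572,300),tab=(235,350),tabtl=(160,335),mic=(168,285),bottle=(258,195)).items():print(n,ray(c,np.array(uv)*5/7,.02).round(3))
cv2.imwrite("pics/crop0.png",cv2.resize(im[160:285,195:400,::-1],(800,488),interpolation=cv2.INTER_CUBIC))
E
```

```text
cam [0.54657989 0.0895424  0.8783059 ]
wood [ 204  171   70  102 2474]
[[0.6528 0.2397 0.028 ]
 [0.6797 0.1702 0.028 ]
 [0.5041 0.1026 0.028 ]
 [0.4779 0.1715 0.028 ]] [0.5786 0.171  0.028 ] [0.0746 0.1882 0.0738]
well [249.2 248.5] [0.5251 0.1516 0.028 ] [48.1 48.7]
well [239.6 225.3] [0.571  0.1694 0.028 ] [37.7 39. ]
well [212.9 202.5] [0.6172 0.2209 0.028 ] [ 6.6 18. ]
well [231.7 206. ] [0.6093 0.184  0.028 ] [32.6 33.4]
well [224.8 189.3] [0.6428 0.1969 0.028 ] [28.6 29.4]
wt [ 300  198   91   70 1032] [346.6 228. ]
wt [312 212  12  12  99] [317.4 217.3]
wt [371 213  10  10  68] [375.6 217.8]
wt [362 241  20  20 299] [371.4 250.6]
wt [316 243  15  14 157] [322.8 249.7]
start [[ 75.71778437 406.85211144]]
blk [[276.00420043 259.8775591 ]]
jar [0.467 0.048 0.02 ]
tw1 [0.7   0.089 0.02 ]
tw2 [ 0.715 -0.057  0.02 ]
blue [ 0.662 -0.101  0.02 ]
balTL [0.422 0.083 0.02 ]
balTR [ 0.388 -0.141  0.02 ]
lamp [ 0.584 -0.166  0.02 ]
tab [0.526 0.312 0.02 ]
tabtl [0.55  0.418 0.02 ]
mic [0.621 0.406 0.02 ]
bottle [0.746 0.277 0.02 ]
```

View pics/crop0.png

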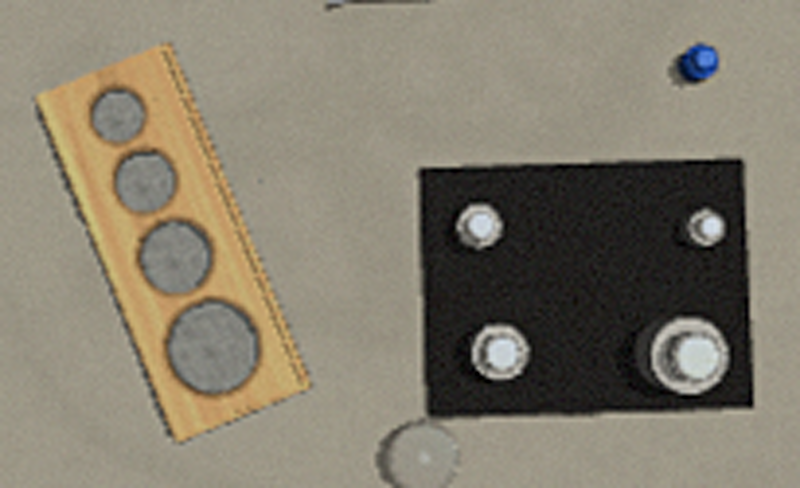

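Candidates for the 50 g weight are the steel one on the pad at crop (708,228) and the blue one at (700,62). The steel one fits because it is steel, on the pad and smallest of the four; the blue one is the look-alike to leave alone. Now the weight positions.

```bash
python3 - <<'E'
from h import *
c=pickle.load(open("top0.pkl","rb"));s=pickle.load(open("scene0.pkl","rb"));im=c["color"]
W={500:(371.4,250.6,46,66,20),200:(322.8,249.7,34,49,15),100:(317.4,217.3,28,40,12),50:(375.6,217.8,22,32,10)}
print("scene cam",-cv2.Rodrigues(np.array(s["rvec"],float))[0].T@s["tvec"])
for k,(u,v,h,H,d) in W.items():
    p=ray(c,(u,v),.004+h/1000)
    x,y=int(u)-13,int(v)-13
    m=np.zeros(im.shape[:2],bool);m[y:y+26,x:x+26]=im[y:y+26,x:x+26].min(2)>215
    bb=blobs(m,8)
    kn=[(ray(c,b[1],.004+H/1000-.001).round(4)[:2],b[0][4]) for b in bb]
    print(k,p.round(4),"knobtop",kn,"scene foot px",proj(s,[p[0],p[1],.004])*1.4)
E
```

```text
scene cam [ 0.07103062 -0.48609369  0.4231938 ]
500 [ 0.5153 -0.0832  0.05  ] knobtop [] scene foot px [[444.59316289 417.79095732]]
200 [0.5191 0.0085 0.038 ] knobtop [] scene foot px [[391.10543743 382.34869656]]
100 [0.5824 0.0164 0.032 ] knobtop [] scene foot px [[424.61063163 362.01614896]]
50 [ 0.5786 -0.099   0.026 ] knobtop [] scene foot px [[493.66674303 402.46063394]]
```

```bash
cat > plan.py <<'E'
import sys
from h import *
from workcell import status
o=status.get_obs();R=tool(o);a=np.degrees(np.arctan2(R[1,1],R[0,1]))
T=dict(w500=(.5153,-.0832),w200=(.5191,.0085),w100=(.5824,.0164),w50=(.5786,-.099),h500=(.5251,.1516),h200=(.571,.1694),h100=(.6093,.184),h50=(.6428,.1969))
print("tcp",(o["ee_pos"]*1000).round(1),"jaw",a.round(2),"R",R.round(3).tolist(),"q1,5,6",o["q"][[0,4,5]].round(1),"open",round(o["opening"]*1000,1),"F",o["wrist_force"].round(1))
for arg in sys.argv[1:]:
    n,z=arg.split(":");t=np.array([*T[n],float(z)/1000])
    print(arg,"shift mm",(R.T@(t-o["ee_pos"])*1000).round(1),"turn",[round(-(x-a+180)%360-180,2) for x in(-68.7,111.3)])
E
python3 plan.py w500:120 w500:23
```

```text
tcp [222.1 502.9 198.6] jaw 66.17 R [[-0.001, 0.404, 0.915], [-0.001, 0.915, -0.404], [-1.0, -0.001, -0.0]] q1,5,6 [66.2  0.  90. ] open 85.4 F [-0.1  1.  -0.9]
w500:120 shift mm [  79.  -417.6  505. ] turn [np.float64(134.87), np.float64(-45.13)]
w500:23 shift mm [ 176.  -417.5  505. ] turn [np.float64(134.87), np.float64(-45.13)]
```

```bash
python3 -m jog '0 -20 24 -3; 0 -50 60 -9; 0 -85 103 -15; 0 -122 148 -21; 0 -160 193 -27; 0 -197 238 -33; 0 -234 283 -39; 0 -271 328 -45.1' 0.999 60; python3 plan.py w500:120
```

```text
time: 1.1
ee_pos: [0.4132, 0.1209, 0.1991]
tcp_rot: [10.9, 90.0, 32.4]
wrist_force: [1.5, 0.5, 0.2]
opening: 0.0852
tcp [413.2 120.9 199.1] jaw 111.48 R [[0.0, -0.366, 0.931], [0.0, 0.931, 0.366], [-1.0, 0.0, 0.0]] q1,5,6 [16.3  0.  -5.2] open 85.2 F [1.5 0.5 0.2]
w500:120 shift mm [  79.1 -227.3   20.3] turn [np.float64(-179.82), np.float64(0.18)]
```

```bash
python3 -m jog '0 -40 4 0; 0 -90 8 0; 5 -145 13 0; 20 -195 17 0; 50 -224 20 0; 79 -227 20 0; 79 -227 20 0; 79 -227 20 0'; python3 plan.py w500:60 w500:23; python3 - <<'E'
from h import *
from workcell import camera
c=camera("wrist");cv2.imwrite("pics/wr1.png",c["color"][:,:,::-1])
print(proj(c,[[.5153,-.0832,.07],[.5153,-.0832,.004]]))
E
```

```text
time: 2.1
ee_pos: [0.5139, -0.0813, 0.1213]
tcp_rot: [-28.1, 90.0, -6.8]
wrist_force: [-0.7, -0.0, -0.3]
opening: 0.0857
tcp [513.9 -81.3 121.3] jaw 111.3 R [[0.001, -0.363, 0.932], [-0.0, 0.932, 0.363], [-1.0, -0.0, 0.001]] q1,5,6 [ -9.    0.  -30.3] open 85.7 F [-0.7 -0.  -0.3]
w500:60 shift mm [61.3 -2.3  0.5] turn [np.float64(180.0), np.float64(-0.0)]
w500:23 shift mm [98.3 -2.2  0.5] turn [np.float64(180.0), np.float64(-0.0)]
[[284.86780997 219.47954657]
 [285.47047304 196.31273334]]
```

View pics/wr1.png

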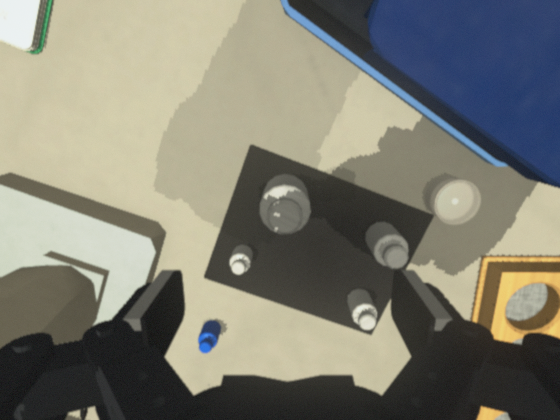

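The wrist view shows the 500 centred between the fingers at column 285 (knob about (288,215)), which matches the projection. I'll descend and grip.

```bash
python3 -m jog '15 -2 0 0; 40 -2 0 0; 65 -2 0 0; 85 -2 0 0; 98 -2 0 0; 98 -2 0 0; 98 -2 0 0; 98 -2 0 0'; python3 plan.py w500:23; python3 -m jog '0 0 0 0; 0 0 0 0; 0 0 0 0; 0 0 0 0; 0 0 0 0; 0 0 0 0; 0 0 0 0; 0 0 0 0' 0 60; python3 plan.py w500:23
```

```text
time: 3.15
ee_pos: [0.515, -0.0835, 0.0231]
tcp_rot: [-31.0, 89.9, -9.7]
wrist_force: [0.1, 0.3, -0.1]
opening: 0.085
tcp [515.  -83.5  23.1] jaw 111.28 R [[0.001, -0.363, 0.932], [-0.0, 0.932, 0.363], [-1.0, -0.001, 0.001]] q1,5,6 [ -9.2  -0.  -30.5] open 85.0 F [ 0.1  0.3 -0.1]
w500:23 shift mm [0.1 0.1 0.4] turn [np.float64(179.98), np.float64(-0.02)]
time: 4.15
ee_pos: [0.5146, -0.0833, 0.0225]
tcp_rot: [-9.5, 90.0, 11.8]
wrist_force: [-1.6, 0.6, 5.3]
opening: 0.0217
tcp [514.6 -83.3  22.5] jaw 111.28 R [[0.0, -0.363, 0.932], [0.0, 0.932, 0.363], [-1.0, -0.0, 0.0]] q1,5,6 [ -9.2   0.  -30.5] open 21.7 F [-1.6  0.6  5.3]
w500:23 shift mm [-0.5 -0.2  0.7] turn [np.float64(179.98), np.float64(-0.02)]
```

Opening is 21.7 mm, but the cylinder is 38 mm, so something is off. Looking before I move.

```bash
python3 - <<'E'
from h import *
from workcell import camera
a=camera("scene")["color"][200:340,200:420,::-1];b=camera("wrist")["color"][:,:,::-1]
cv2.imwrite("pics/g1.png",np.hstack([cv2.resize(a,(480,305),interpolation=cv2.INTER_CUBIC),cv2.resize(b[20:420,100:500],(305,305))]))
E
python3 plan.py
```

```text
tcp [514.6 -83.3  22.5] jaw 111.28 R [[0.0, -0.363, 0.932], [0.0, 0.932, 0.363], [-1.0, -0.0, 0.0]] q1,5,6 [ -9.2   0.  -30.5] open 22.0 F [-1.5  2.   4.4]
```

View pics/g1.png

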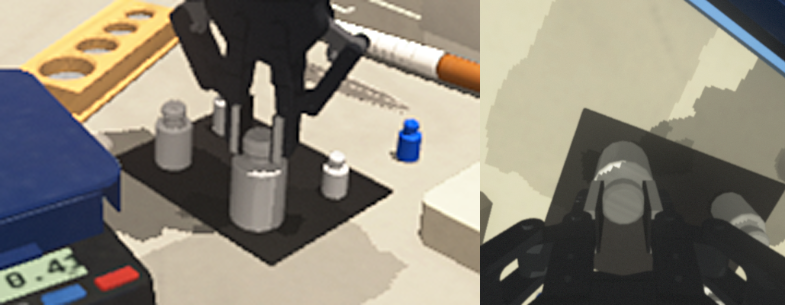

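```bash
python3 - <<'E'
from h import *
from workcell import camera,status
o=status.get_obs();R=tool(o);p=o["ee_pos"]
out=[]
for n,(x,y,w,h) in dict(scene=(265,215,110,100),wrist=(200,120,220,200)).items():
    c=camera(n);k=400/h;im=cv2.resize(c["color"][y:y+h,x:x+w,::-1],(int(w*k),400),interpolation=cv2.INTER_CUBIC)
    pts=[p-R[:,0]*d/1000+R[:,1]*s/1000 for d in(0,19,40) for s in(-11,11)]+[np.array([.5153,-.0832,z]) for z in(.004,.05,.07)]
    for i,q in enumerate(proj(c,pts)):cv2.circle(im,tuple(int(v) for v in (q-[x,y])*k),4,[(0,0,255),(0,255,0),(255,0,0),(0,255,255),(255,255,0)][i//2],-1)
    out.append(im[:,:400])
cv2.imwrite("pics/g2.png",np.hstack(out))
E
```

```text
(no output)
```

View pics/g2.png

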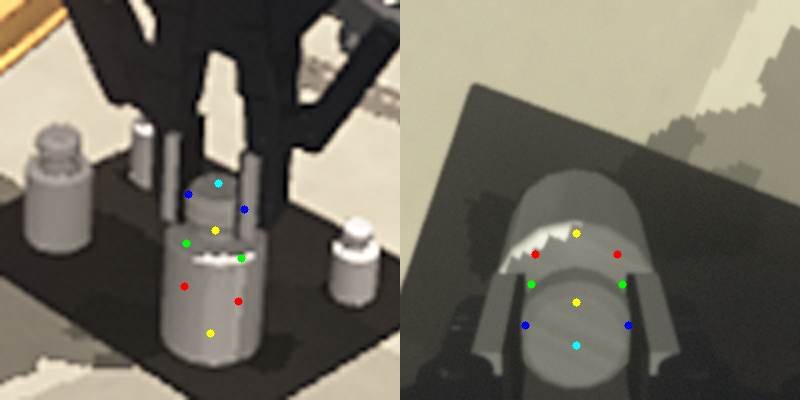

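The weight hasn't moved. The pads appear to be on the knob, higher than the nominal TCP suggests. A small test lift will show whether it is held.

```bash
python3 -m jog '-2 0 0 0; -5 0 0 0; -8 0 0 0; -12 0 0 0; -16 0 0 0; -20 0 0 0; -20 0 0 0; -20 0 0 0' 0 60; python3 - <<'E'
from h import *
from workcell import camera,status
o=status.get_obs();R=tool(o);p=o["ee_pos"];print(p,o["opening"],o["wrist_force"])
out=[]
for n,(x,y,w,h) in dict(scene=(265,205,110,110),wrist=(180,120,220,220)).items():
    c=camera(n);k=400/h;im=cv2.resize(c["color"][y:y+h,x:x+w,::-1],(int(w*k),400),interpolation=cv2.INTER_CUBIC)
    out.append(im[:,:400])
cv2.imwrite("pics/g3.png",np.hstack(out))
E
```

```text
time: 5.35
ee_pos: [0.5144, -0.0834, 0.0421]
tcp_rot: [140.6, 90.0, 161.8]
wrist_force: [0.1, 0.5, -5.2]
opening: 0.0215
[ 0.51443214 -0.08337471  0.04211348] 0.02148096290044364 [ 0.10888008  0.46776294 -5.16156217]
```

View pics/g3.png

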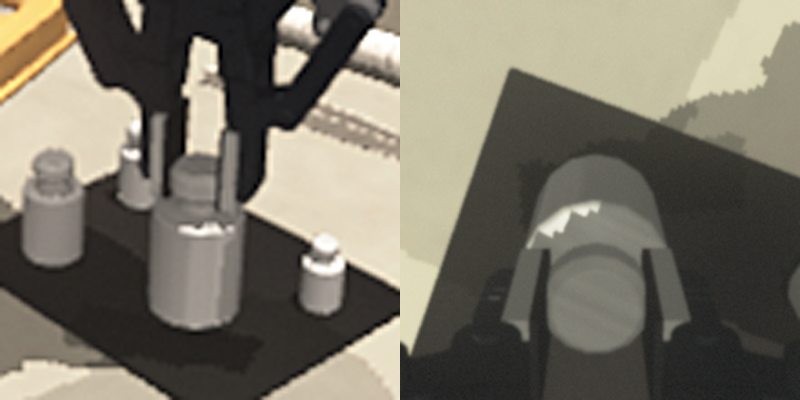

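The lift shows the 500 held upright by the knob (wrist −5.2 N, about 0.5 kg). Now I'll carry it to its well with the foot above the other weights.

```bash
python3 plan.py h500:110; python3 -m jog '-15 0 0 0; -40 0 0 0; -68 5 2 0; -68 30 13 0; -68 65 28 0; -68 105 45 0; -68 145 62 0; -68 180 77 0'; python3 plan.py h500:110
```

```text
tcp [514.4 -83.4  42. ] jaw 111.28 R [[-0.0, -0.363, 0.932], [0.0, 0.932, 0.363], [-1.0, 0.0, -0.0]] q1,5,6 [ -9.2  -0.  -30.5] open 21.9 F [-0.7 -0.  -4. ]
h500:110 shift mm [-68.  215.   95.3] turn [np.float64(179.98), np.float64(-0.02)]
time: 6.45
ee_pos: [0.521, 0.1139, 0.1114]
tcp_rot: [-7.8, 89.9, 13.5]
wrist_force: [-0.9, -1.6, -4.7]
opening: 0.0218
tcp [521.  113.9 111.4] jaw 111.3 R [[0.001, -0.363, 0.932], [0.0, 0.932, 0.363], [-1.0, -0.0, 0.001]] q1,5,6 [12.3  0.  -9. ] open 21.8 F [-0.9 -1.6 -4.7]
h500:110 shift mm [ 1.4 33.7 17.5] turn [np.float64(180.0), np.float64(-0.0)]
```

```bash
python3 -m jog '0 15 8 0; 1 33.7 16.6 0; 10 33.7 16.6 0; 30 33.7 16.6 0; 50 33.7 16.6 0; 58 33.7 16.6 0; 58 33.7 16.6 0; 58 33.7 16.6 0'; python3 plan.py h500:28.5;  python3 - <<'E'
from h import *
from workcell import camera,status
out=[]
for n,(x,y,w,h) in dict(scene=(200,175,130,130),wrist=(170,100,220,220)).items():
    c=camera(n);out.append(cv2.resize(c["color"][y:y+h,x:x+w,::-1],(400,400),interpolation=cv2.INTER_CUBIC))
cv2.imwrite("pics/p1.png",np.hstack(out))
E
```

```text
time: 7.45
ee_pos: [0.5246, 0.1496, 0.0531]
tcp_rot: [-8.9, 89.9, 12.3]
wrist_force: [0.3, 0.2, -4.2]
opening: 0.0218
tcp [524.6 149.6  53.1] jaw 111.26 R [[0.001, -0.363, 0.932], [0.0, 0.932, 0.363], [-1.0, -0.0, 0.001]] q1,5,6 [15.9 -0.  -5.3] open 21.8 F [ 0.3  0.2 -4.2]
h500:28.5 shift mm [24.6  1.7  1.1] turn [np.float64(179.96), np.float64(-0.04)]
```

View pics/p1.png

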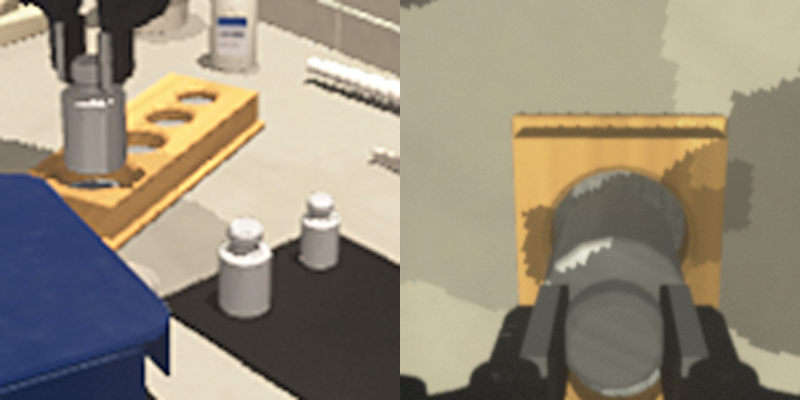

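The 500 hangs centred over the largest well in both views. Lowering.

```bash
python3 -m jog '4 1.7 0.2 0; 10 1.7 0.2 0; 15 1.7 0.2 0; 19 1.7 0.2 0; 22 1.7 0.2 0; 24.5 1.7 0.2 0; 24.5 1.7 0.2 0; 24.5 1.7 0.2 0'; python3 plan.py h500:28.5
```

```text
time: 8.55
ee_pos: [0.5241, 0.1515, 0.0286]
tcp_rot: [-4.0, 89.9, 17.3]
wrist_force: [-2.5, -0.7, 5.9]
opening: 0.0219
tcp [524.1 151.5  28.6] jaw 111.28 R [[0.001, -0.363, 0.932], [0.0, 0.932, 0.363], [-1.0, -0.0, 0.001]] q1,5,6 [16.1  0.  -5.2] open 21.9 F [-2.5 -0.7  5.9]
h500:28.5 shift mm [ 0.1 -0.3  1. ] turn [np.float64(179.98), np.float64(-0.02)]
```

```bash
python3 -m jog '0 0 0 0; 0 0 0 0; 0 0 0 0; 0 0 0 0; -15 0 0 0; -35 0 0 0; -65 0 0 0; -95 0 0 0' 0.8; python3 -m jog '0 0 0 0; 0 -20 -10 0; 0 -50 -24 0; 0 -90 -43 0; 0 -110 -52 0; 0 -110 -52 0; 0 -110 -52 0; 0 -110 -52 0' 0; python3 plan.py w200:80;  python3 - <<'E'
from h import *
from workcell import camera,status
o=status.get_obs();R=tool(o);p=o["ee_pos"]
out=[]
for n in("scene","wrist"):
    c=camera(n);q=proj(c,[p-R[:,0]*d/1000 for d in(0,10,20,30,40)])
    x,y=(int(v)-60 for v in q[2]);x=max(x,0);y=max(y,0);im=cv2.resize(c["color"][y:y+120,x:x+120,::-1],(400,400),interpolation=cv2.INTER_CUBIC)
    for i,v in enumerate(q):cv2.circle(im,tuple(int(a) for a in (v-[x,y])*400/120),3,(0,0,255) if i%2==0 else (0,255,0),-1)
    out.append(im)
cv2.imwrite("pics/t1.png",np.hstack(out))
E
```

```text
time: 9.55
ee_pos: [0.5238, 0.1514, 0.1247]
tcp_rot: [-4.0, 90.0, 17.3]
wrist_force: [0.3, -1.0, -0.8]
opening: 0.0682
time: 10.55
ee_pos: [0.5152, 0.0308, 0.1226]
tcp_rot: [134.8, 90.0, 156.1]
wrist_force: [-0.6, -1.1, 1.2]
opening: -0.0001
tcp [515.2  30.8 122.6] jaw 111.34 R [[-0.0, -0.364, 0.931], [0.0, 0.931, 0.364], [-1.0, 0.0, -0.0]] q1,5,6 [  3.4   0.  -17.9] open -0.1 F [-0.6 -1.1  1.2]
w200:80 shift mm [ 42.6 -22.2  -4.4] turn [np.float64(-179.96), np.float64(0.04)]
```

View pics/t1.png

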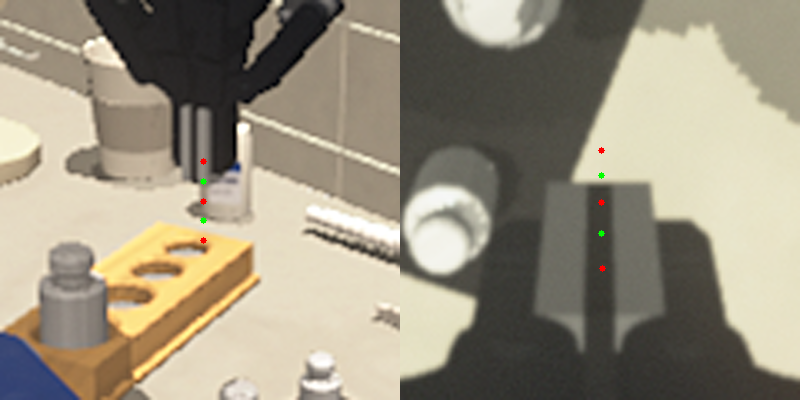

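The 500 stands seated in its well. In the scene view the shut pads end about 28 mm behind the reported TCP (z 0 to 40 mm scale dots), which fits the knob grip on the 500. I'll plan knob grips for the others from this.

```bash
python3 -m jog '0 -10 -2 0; 5 -22 -4.4 0; 25 -22.2 -4.4 0; 55 -22.2 -4.4 0; 85 -22.2 -4.4 0; 109 -22.2 -4.4 0; 109 -22.2 -4.4 0; 109 -22.2 -4.4 0' 0.6; python3 plan.py w200:13; python3 -m jog '0 0 0 0; 0 0 0 0; 0 0 0 0; 0 0 0 0; 0 0 0 0; 0 0 0 0; 0 0 0 0; 0 0 0 0' 0 50; python3 plan.py w200:13;python3 - <<'E'
from h import *
from workcell import camera,status
out=[]
for n,(x,y,w,h) in dict(scene=(220,190,140,140),wrist=(170,100,220,220)).items():
    c=camera(n);out.append(cv2.resize(c["color"][y:y+h,x:x+w,::-1],(400,400),interpolation=cv2.INTER_CUBIC))
cv2.imwrite("pics/g4.png",np.hstack(out))
E
```

```text
time: 11.65
ee_pos: [0.5196, 0.0073, 0.0146]
tcp_rot: [-23.1, 89.9, -1.8]
wrist_force: [0.3, -0.8, -0.0]
opening: 0.0515
tcp [519.6   7.3  14.6] jaw 111.25 R [[0.001, -0.362, 0.932], [-0.0, 0.932, 0.362], [-1.0, -0.0, 0.001]] q1,5,6 [  0.8  -0.  -20.4] open 51.5 F [ 0.3 -0.8 -0. ]
w200:13 shift mm [ 1.6  1.3 -0. ] turn [np.float64(179.95), np.float64(-0.05)]
time: 12.65
ee_pos: [0.5198, 0.0078, 0.0147]
tcp_rot: [-16.9, 89.9, 4.4]
wrist_force: [-0.8, 0.5, 5.9]
opening: 0.015
tcp [519.8   7.8  14.7] jaw 111.29 R [[0.002, -0.363, 0.932], [0.0, 0.932, 0.363], [-1.0, -0.001, 0.002]] q1,5,6 [  0.9   0.  -20.4] open 15.0 F [-0.8  0.5  5.9]
w200:13 shift mm [ 1.7  0.9 -0.4] turn [np.float64(179.99), np.float64(-0.01)]
```

View pics/g4.png

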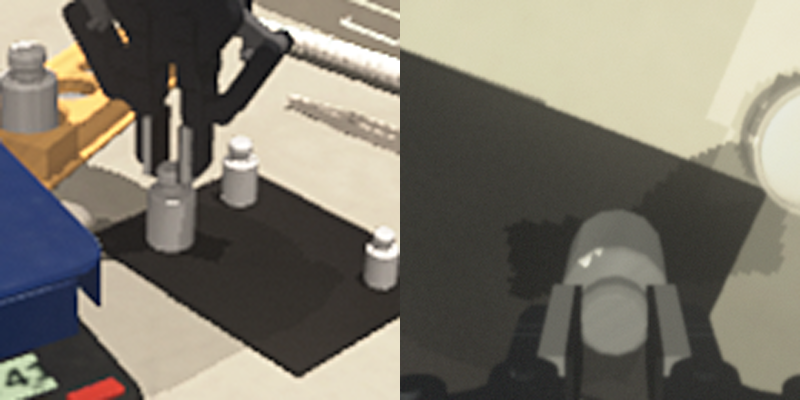

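The 200 is gripped by the knob and upright: scene crop (172,210), wrist (617,320). Lift and carry.

```bash
python3 -m jog '-10 0 0 0; -30 0 0 0; -60 0 0 0; -90 5 5 0; -95 30 23 0; -95 65 48 0; -95 100 78 0; -95 131 105 0'; python3 plan.py h200:110
```

```text
time: 13.75
ee_pos: [0.5696, 0.1693, 0.1089]
tcp_rot: [-160.3, 90.0, -139.0]
wrist_force: [0.8, -0.2, -2.4]
opening: 0.0153
tcp [569.6 169.3 108.9] jaw 111.29 R [[-0.0, -0.363, 0.932], [-0.0, 0.932, 0.363], [-1.0, -0.0, -0.0]] q1,5,6 [16.6 -0.  -4.7] open 15.3 F [ 0.8 -0.2 -2.4]
h200:110 shift mm [-1.1 -0.4  1.3] turn [np.float64(179.99), np.float64(-0.01)]
```

```bash
python3 -m jog '15 1 1.5 0; 40 1 1.5 0; 58 1 1.5 0; 66 1 1.5 0; 72 1 1.5 0; 78 1 1.5 0; 81 1 1.5 0; 81 1 1.5 0'; python3 plan.py h200:25; python3 - <<'E'
from h import *
from workcell import camera,status
out=[]
for n,(x,y,w,h) in dict(scene=(190,170,130,130),wrist=(170,100,220,220)).items():
    c=camera(n);out.append(cv2.resize(c["color"][y:y+h,x:x+w,::-1],(400,400),interpolation=cv2.INTER_CUBIC))
cv2.imwrite("pics/p2.png",np.hstack(out))
E
```

```text
time: 14.75
ee_pos: [0.5705, 0.1694, 0.0277]
tcp_rot: [-38.9, 90.0, -17.6]
wrist_force: [0.6, -0.7, -2.3]
opening: 0.0151
tcp [570.5 169.4  27.7] jaw 111.28 R [[0.0, -0.363, 0.932], [-0.0, 0.932, 0.363], [-1.0, -0.0, 0.0]] q1,5,6 [16.5 -0.  -4.7] open 15.1 F [ 0.6 -0.7 -2.3]
h200:25 shift mm [ 2.7 -0.1  0.5] turn [np.float64(179.98), np.float64(-0.02)]
```

View pics/p2.png

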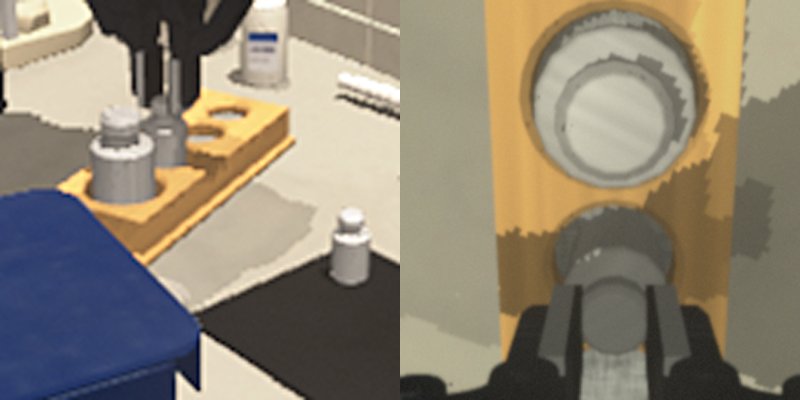

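The 200 is inside its well, about 3 mm up, with no side force. Lower, release, rise, and head over to the 100.

```bash
python3 -m jog '1 0 0 0; 2 0 0 0; 3.3 0 0 0; 3.3 0 0 0; 3.3 0 0 0; 3.3 0 0 0; 3.3 0 0 0; 3.3 0 0 0'; python3 -m jog '0 0 0 0; 0 0 0 0; 0 0 0 0; 0 0 0 0; -10 0 0 0; -30 0 0 0; -60 0 0 0; -85 0 0 0' 0.6; python3 plan.py w100:100
```

```text
time: 15.85
ee_pos: [0.5707, 0.1695, 0.0248]
tcp_rot: [4.9, 90.0, 26.2]
wrist_force: [-0.6, 0.9, 6.5]
opening: 0.0154
time: 16.85
ee_pos: [0.5707, 0.1694, 0.1114]
tcp_rot: [-5.0, 89.9, 16.3]
wrist_force: [0.6, 0.5, -0.7]
opening: 0.0513
tcp [570.7 169.4 111.4] jaw 111.28 R [[0.001, -0.363, 0.932], [0.0, 0.932, 0.363], [-1.0, -0.0, 0.001]] q1,5,6 [16.5 -0.  -4.7] open 51.3 F [ 0.6  0.5 -0.7]
w100:100 shift mm [  11.3 -146.8  -44.6] turn [np.float64(179.98), np.float64(-0.02)]
```

```bash
python3 -m jog '0 -30 -9 0; 0 -75 -23 0; 0 -120 -36 0; 5 -146.8 -44.6 0; 15 -146.8 -44.6 0; 30 -146.8 -44.6 0; 30 -146.8 -44.6 0; 30 -146.8 -44.6 0' 0.6; python3 plan.py w100:7
```

```text
time: 17.85
ee_pos: [0.5821, 0.0172, 0.0795]
tcp_rot: [122.9, 90.0, 144.2]
wrist_force: [-0.3, -0.4, -0.6]
opening: 0.0515
tcp [582.1  17.2  79.5] jaw 111.34 R [[-0.0, -0.364, 0.931], [0.0, 0.931, 0.364], [-1.0, 0.0, -0.0]] q1,5,6 [  1.7   0.  -19.7] open 51.5 F [-0.3 -0.4 -0.6]
w100:7 shift mm [72.5 -0.8 -0. ] turn [np.float64(-179.96), np.float64(0.04)]
```

```bash
python3 -m jog '12 -0.8 0 0; 30 -0.8 0 0; 50 -0.8 0 0; 65 -0.8 0 0; 73 -0.8 0 0; 73 -0.8 0 0; 73 -0.8 0 0; 73 -0.8 0 0' 0.6;python3 -m jog '0 0 0 0; 0 0 0 0; 0 0 0 0; 0 0 0 0; 0 0 0 0; 0 0 0 0; 0 0 0 0; 0 0 0 0' 0 40; python3 plan.py w100:7;python3 - <<'E'
from h import *
from workcell import camera,status
out=[]
for n,(x,y,w,h) in dict(scene=(230,180,140,140),wrist=(170,100,220,220)).items():
    c=camera(n);out.append(cv2.resize(c["color"][y:y+h,x:x+w,::-1],(400,400),interpolation=cv2.INTER_CUBIC))
cv2.imwrite("pics/g5.png",np.hstack(out))
E
```

```text
time: 18.85
ee_pos: [0.583, 0.0156, 0.0071]
tcp_rot: [-19.7, 89.9, 1.6]
wrist_force: [-0.7, -0.4, 0.2]
opening: 0.051
time: 19.85
ee_pos: [0.5826, 0.0156, 0.0066]
tcp_rot: [-17.8, 90.0, 3.5]
wrist_force: [0.1, 0.3, 5.0]
opening: 0.0116
tcp [582.6  15.6   6.6] jaw 111.27 R [[0.0, -0.363, 0.932], [0.0, 0.932, 0.363], [-1.0, -0.0, 0.0]] q1,5,6 [  1.5   0.  -19.7] open 11.6 F [0.1 0.3 5. ]
w100:7 shift mm [-0.4  0.8  0. ] turn [np.float64(179.97), np.float64(-0.03)]
```

View pics/g5.png

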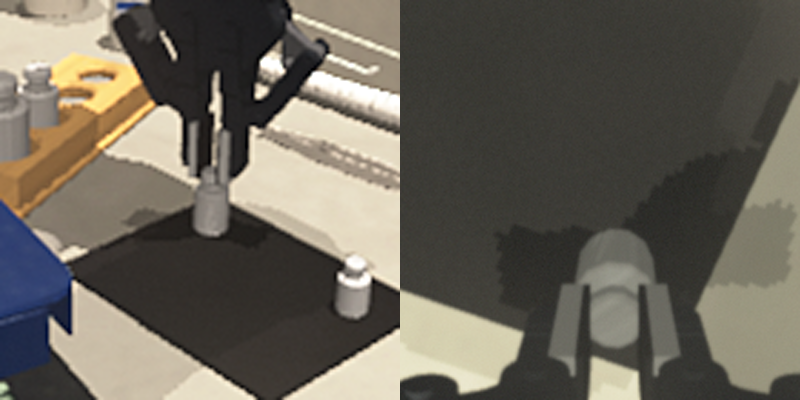

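The 100 is gripped and upright (scene crop (210,205)); opening 11.6 mm follows the knob pattern (about 3 mm under the diameter each time). Carry it.

```bash
python3 -m jog '-10 0 0 0; -30 0 0 0; -55 0 0 0; -75 15 9 0; -75 50 29 0; -75 90 53 0; -75 130 76 0; -75 147 86 0'; python3 -m jog '0 0 0 0; 12 0 0 0; 28 0 0 0; 42 0 0 0; 50 0 0 0; 56 0 0 0; 59 0 0 0; 59 0 0 0'; python3 plan.py h100:19.5
```

```text
time: 20.95
ee_pos: [0.609, 0.1859, 0.0811]
tcp_rot: [173.1, 90.0, -165.5]
wrist_force: [0.0, -0.9, -0.7]
opening: 0.0113
time: 21.95
ee_pos: [0.6093, 0.1839, 0.0225]
tcp_rot: [-11.5, 90.0, 9.8]
wrist_force: [0.2, 0.4, -0.7]
opening: 0.0114
tcp [609.3 183.9  22.5] jaw 111.28 R [[0.0, -0.363, 0.932], [0.0, 0.932, 0.363], [-1.0, -0.0, 0.0]] q1,5,6 [16.8 -0.  -4.5] open 11.4 F [ 0.2  0.4 -0.7]
h100:19.5 shift mm [3.  0.1 0. ] turn [np.float64(179.98), np.float64(-0.02)]
```

```bash
python3 -m jog '1 0 0 0; 2 0 0 0; 3.3 0 0 0; 3.3 0 0 0; 3.3 0 0 0; 3.3 0 0 0; 3.3 0 0 0; 3.3 0 0 0'; python3 -m jog '0 0 0 0; 0 0 0 0; 0 0 0 0; 0 0 0 0; -10 0 0 0; -30 0 0 0; -60 0 0 0; -80 0 0 0' 0.5; python3 plan.py w50:80
```

```text
time: 22.95
ee_pos: [0.6095, 0.184, 0.0196]
tcp_rot: [4.8, 89.9, 26.1]
wrist_force: [-0.9, -0.3, 6.4]
opening: 0.0112
time: 23.95
ee_pos: [0.61, 0.184, 0.1025]
tcp_rot: [-4.6, 89.8, 16.7]
wrist_force: [0.8, 0.3, 0.3]
opening: 0.0423
tcp [610.  184.  102.5] jaw 111.28 R [[0.003, -0.363, 0.932], [0.001, 0.932, 0.363], [-1.0, -0.0, 0.003]] q1,5,6 [16.8 -0.  -4.5] open 42.3 F [0.8 0.3 0.3]
w50:80 shift mm [  22.1 -252.3 -132. ] turn [np.float64(179.98), np.float64(-0.02)]
```

```bash
python3 -m jog '0 -30 -16 0; 0 -75 -39 0; 0 -122 -64 0; 0 -170 -89 0; 5 -215 -112 0; 10 -245 -128 0; 20 -252.3 -132 0; 20 -252.3 -132 0'; python3 -m jog '0 0 0 0; 0 0 0 0; 0 0 0 0; 0 0 0 0; 0 0 0 0; 0 0 0 0; 0 0 0 0; 0 0 0 0'; python3 plan.py w50:1;python3 - <<'E'
from h import *
from workcell import camera,status
o=status.get_obs();R=tool(o);p=o["ee_pos"]
out=[]
for n,(x,y,w,h) in dict(scene=(265,165,140,140),wrist=(170,100,220,220)).items():
    c=camera(n);out.append(cv2.resize(c["color"][y:y+h,x:x+w,::-1],(400,400),interpolation=cv2.INTER_CUBIC))
cv2.imwrite("pics/g6.png",np.hstack(out))
E
```

```text
time: 24.95
ee_pos: [0.5776, -0.0991, 0.0791]
tcp_rot: [124.7, 90.0, 145.9]
wrist_force: [0.4, 0.1, 0.4]
opening: 0.043
time: 25.95
ee_pos: [0.5778, -0.0992, 0.0791]
tcp_rot: [-141.7, 90.0, -120.5]
wrist_force: [0.4, -0.5, 0.5]
opening: 0.0425
tcp [577.8 -99.2  79.1] jaw 111.27 R [[-0.0, -0.363, 0.932], [-0.0, 0.932, 0.363], [-1.0, -0.0, -0.0]] q1,5,6 [ -9.7  -0.  -31. ] open 42.5 F [ 0.4 -0.5  0.5]
w50:1 shift mm [78.1 -0.1  0.8] turn [np.float64(179.97), np.float64(-0.03)]
```

View pics/g6.png

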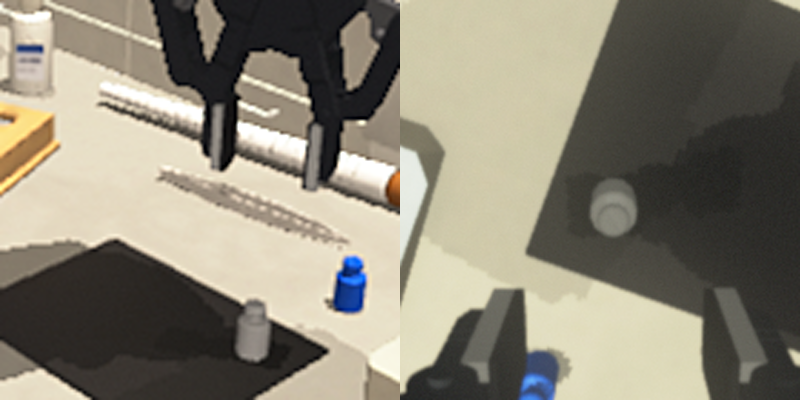

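The steel 50 is centred between the open fingers (wrist crop (613,210)), with the blue one (545,375) well outside them. Descend and grip.

```bash
python3 -m jog '12 0 0.8 0; 30 0 0.8 0; 50 0 0.8 0; 65 0 0.8 0; 74 0 0.8 0; 79 0 0.8 0; 79 0 0.8 0; 79 0 0.8 0';python3 -m jog '0 0 0 0; 0 0 0 0; 0 0 0 0; 0 0 0 0; 0 0 0 0; 0 0 0 0; 0 0 0 0; 0 0 0 0' 0 30; python3 plan.py w50:0 h50:80;python3 - <<'E'
from h import *
from workcell import camera,status
out=[]
for n,(x,y,w,h) in dict(scene=(285,205,110,110),wrist=(170,100,220,220)).items():
    c=camera(n);out.append(cv2.resize(c["color"][y:y+h,x:x+w,::-1],(400,400),interpolation=cv2.INTER_CUBIC))
cv2.imwrite("pics/g7.png",np.hstack(out))
E
```

```text
time: 27.05
ee_pos: [0.579, -0.099, 0.0007]
tcp_rot: [-30.8, 89.9, -9.5]
wrist_force: [-0.7, -0.5, 0.6]
opening: 0.0426
time: 28.05
ee_pos: [0.5788, -0.099, 0.0004]
tcp_rot: [-38.5, 90.0, -17.2]
wrist_force: [0.3, 0.1, 5.3]
opening: 0.0081
tcp [ 5.788e+02 -9.900e+01  4.000e-01] jaw 111.28 R [[0.001, -0.363, 0.932], [-0.0, 0.932, 0.363], [-1.0, -0.0, 0.0]] q1,5,6 [ -9.7  -0.  -31. ] open 8.1 F [0.3 0.1 5.3]
w50:0 shift mm [ 0.4  0.1 -0.2] turn [np.float64(179.98), np.float64(-0.02)]
h50:80 shift mm [-79.6 252.5 167. ] turn [np.float64(179.98), np.float64(-0.02)]
```

View pics/g7.png

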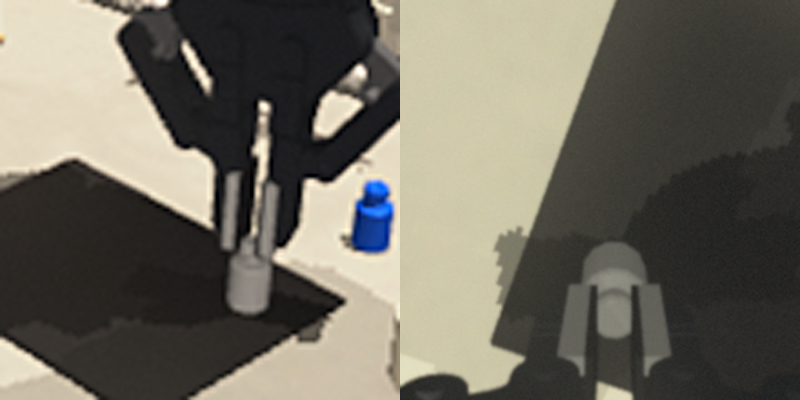

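The 50 is gripped by its knob and upright; the blue one is untouched. Carry it to the smallest well.

```bash
python3 -m jog '-10 0 0 0; -30 0 0 0; -55 0 0 0; -79 15 10 0; -79 50 33 0; -79 95 63 0; -79 140 93 0; -79 180 119 0'; python3 plan.py h50:80
```

```text
time: 29.15
ee_pos: [0.624, 0.1139, 0.0791]
tcp_rot: [152.6, 90.0, 173.9]
wrist_force: [0.7, -0.4, -1.1]
opening: 0.008
tcp [624.  113.9  79.1] jaw 111.3 R [[-0.001, -0.363, 0.932], [0.0, 0.932, 0.363], [-1.0, 0.0, -0.001]] q1,5,6 [ 10.3   0.  -11. ] open 8.0 F [ 0.7 -0.4 -1.1]
h50:80 shift mm [-0.9 70.5 47.6] turn [np.float64(180.0), np.float64(-0.0)]
```

```bash
python3 -m jog '0 30 20 0; 0 60 40 0; 0 72.5 48 0; 10 72.5 48 0; 28 72.5 48 0; 45 72.5 48 0; 55 72.5 48 0; 55 72.5 48 0'; python3 plan.py h50:16.4;  python3 -m jog '2 0 0 0; 4 0 0 0; 5 0 0 0; 5 0 0 0; 5 0 0 0; 5 0 0 0; 5 0 0 0; 5 0 0 0'; python3 plan.py h50:16.4
```

```text
time: 30.15
ee_pos: [0.6419, 0.1964, 0.0229]
tcp_rot: [176.6, 89.9, -162.2]
wrist_force: [0.6, 0.7, 0.1]
opening: 0.0079
tcp [641.9 196.4  22.9] jaw 111.25 R [[-0.002, -0.362, 0.932], [-0.001, 0.932, 0.362], [-1.0, 0.0, -0.002]] q1,5,6 [17.  -0.  -4.2] open 7.9 F [0.6 0.7 0.1]
h50:16.4 shift mm [6.5 0.2 1. ] turn [np.float64(179.95), np.float64(-0.05)]
time: 31.15
ee_pos: [0.6426, 0.197, 0.0191]
tcp_rot: [-134.3, 90.0, -113.0]
wrist_force: [-0.1, -0.4, -0.7]
opening: 0.0076
tcp [642.6 197.   19.1] jaw 111.28 R [[-0.0, -0.363, 0.932], [-0.0, 0.932, 0.363], [-1.0, -0.0, -0.0]] q1,5,6 [17.  -0.  -4.2] open 7.6 F [-0.1 -0.4 -0.7]
h50:16.4 shift mm [ 2.7 -0.2  0.2] turn [np.float64(179.98), np.float64(-0.02)]
```

```bash
python3 -m jog '1 0 0 0; 2 0 0 0; 3 0 0 0; 3 0 0 0; 3 0 0 0; 3 0 0 0; 3 0 0 0; 3 0 0 0'; python3 plan.py;  python3 -m jog '0 0 0 0; 0 0 0 0; 0 0 0 0; 0 0 0 0; -10 0 0 0; -30 0 0 0; -60 0 0 0; -90 0 0 0' 0.5; python3 -m jog '-20 0 0 0; -50 -20 -30 0; -80 -50 -70 0; -80 -80 -110 0; -80 -110 -150 0; -80 -130 -180 0; -80 -130 -180 0; -80 -130 -180 0';python3 - <<'E'
from h import *
from workcell import camera,status
o=status.get_obs();print(o["ee_pos"],o["qd"].round(2))
s=camera("scene");t=camera("top");pickle.dump(t,open("top1.pkl","wb"))
a=s["color"][160:290,170:340,::-1];b=t["color"][160:300,190:390,::-1]
cv2.imwrite("pics/end.png",np.hstack([cv2.resize(a,(400,306),interpolation=cv2.INTER_CUBIC),cv2.resize(b,(400,306),interpolation=cv2.INTER_CUBIC)]))
E
```

```text
time: 32.15
ee_pos: [0.6428, 0.197, 0.0165]
tcp_rot: [-5.9, 90.0, 15.3]
wrist_force: [-0.1, 0.0, 5.3]
opening: 0.008
tcp [642.8 197.   16.5] jaw 111.27 R [[0.001, -0.363, 0.932], [0.0, 0.932, 0.363], [-1.0, -0.0, 0.001]] q1,5,6 [17.  -0.  -4.2] open 8.0 F [-0.1  0.   5.3]
time: 33.15
ee_pos: [0.6428, 0.1971, 0.1088]
tcp_rot: [-3.9, 89.9, 17.3]
wrist_force: [-0.0, -0.5, 0.4]
opening: 0.0428
time: 34.15
ee_pos: [0.5225, 0.0107, 0.1874]
tcp_rot: [-14.4, 89.9, 6.9]
wrist_force: [-0.5, 0.2, -0.1]
opening: 0.0424
[0.52248443 0.01074265 0.18735968] [ 0.87  1.15  0.09 -0.18 -0.04 -0.05]
```

View pics/end.png

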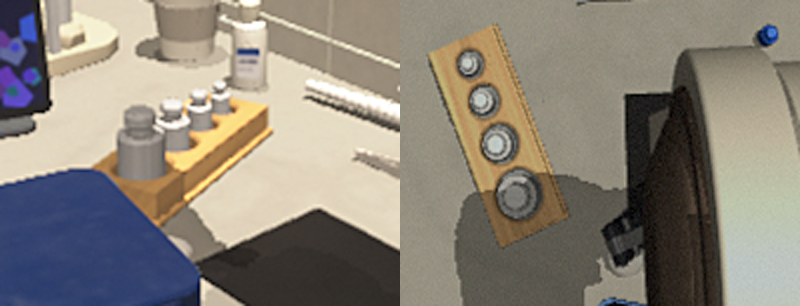

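All four weights stand upright in their wells in order of size, and the arm is clear of everything. The last step is to hand in.

```bash
python3 -m jog '0 0 0 0; 0 0 0 0; 0 0 0 0; 0 0 0 0; 0 0 0 0; 0 0 0 0; 0 0 0 0; 0 0 0 0'; python3 -c "
from workcell import bot;print(bot.job_done())"
```

```text
time: 35.25
ee_pos: [0.522, 0.0105, 0.1861]
tcp_rot: [-12.4, 90.0, 8.9]
wrist_force: [-0.2, 0.1, 0.0]
opening: 0.0428
the job is handed in; nothing more can be done
None
```

I put all four check weights into their own wells, 500 g in the largest down to 50 g in the smallest, and handed the job in at about 35 s. I carried each one by its knob, lowered it until the force reading showed it had bottomed out at the expected height, and then released it.

- **Last checks:** the final scene and top pictures show all four upright, centred and seated in their wells. The arm is clear and the wrist force is about zero. I judged the seating by eye and by force and height, not by a separate measurement.
- **Did not match the description:**
  - I aimed for the cylinder on the 500 g, but the pads closed on its knob. They end about 28 mm behind the reported TCP in the scene view, though the wrist view suggested less. I used knob grips for the rest.
  - The gripper opening read about 3–4 mm under each knob's diameter.
- **Not fully confirmed:** I kept clear of the tweezers, jar and blue look-alike. The arm hid most of the jar and the tweezers in the last top picture, so I did not re-measure where they stand.

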